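# Zero the slicing guide and click it out to the tomato setting

## Task

The slicing guide stands open too wide: tip its red-balled pawl outwards so that it stays thrown off, and turn the black dial knob anticlockwise all the way back to its closed stop. Then tip the pawl back in, turn the dial clockwise exactly three clicks so that the red mark comes to the yellow pointer, and turn it gently back until it rests against the pawl, dropped fully into the third notch. Leave everything else on the counter where it is.

Things in the scene. Friction and masses are not known exactly. Their poses are not given: they have to be found in the camera images.
- guide: Fixed slicing guide: a steel dial housing 55 mm high, 170 mm along its x, y from -100 to +190 mm; on its -y side a 20 mm thick white cutting board (260 x 270 mm) with a steel fence (top at 67 mm) that the dial moves 8 mm per rad. Origin: on the table below the dial's axis; z up. The pawl stands on the +y side of the dial, a yellow pointer on the -x side.
- dial (a joint): Thickness dial on a vertical axis, rad: 0 at the closed stop, growing CLOCKWISE seen from above, upper stop 2.95. 16 saw teeth, one click = 0.393. With the pawl in it turns clockwise only; the pawl drops at 0.393 n - 0.04 (n = 0, 1, 2..) and there stops it turning back (third notch: 1.14). Friction of 0.06 N m keeps it where it is left.
- dial_grip (a point): Centre of the dial's black bar knob, on the dial axis, 120 mm above the table, half-way up the bar. The bar is 56 mm long, 18 mm wide, 36 mm high (102 to 138 mm above the table); its length lies along this point's x axis (the guide's x when the dial reads 0, turning with the dial). z up.
- red_mark (a point): Red mark on the rim of the dial's aluminium disc (144 mm across, top 66 mm above the table; brass saw teeth 6 mm high stand on it 41 to 59 mm from the axis). This point is 66 mm from the axis. It comes to the pointer at three clicks; a black mark is there when the dial is closed, thin grey lines at the other clicks.
- pointer (a point): Tip of the yellow pointer on the housing, at the dial's edge, at guide x = -74 mm, y = 0, 63 mm above the table.
- pawl (a joint): Pawl hinge, rad: about 0.03 with the nose fully down in a notch, up to 0.13 riding over a tooth, 0.72 at its stop, thrown off. Held by its own weight only: tipped outwards past about 0.35 it falls over and stays thrown off; pushed back past that point it falls in on the dial. A push of about 1 N on the ball moves it.
- pawl_ball (a point): Centre of the red 22 mm ball on top of the pawl's 6 mm stalk, 59 mm from the hinge. Pawl in: at guide x = 0, y = 95, z = 138 mm. Thrown off (tipped outwards, guide +y): about y = 136, z = 130 mm; the pawl's arm then points up towards the dial, its nose end at about y = 64, z = 116 mm. To tip it back, push inwards and a little up, as the ball rises.
- pawl_hinge (a point): The pawl's level hinge line, parallel to the guide's x, at guide y = 105, z = 80 mm, between two lugs 32 mm wide overall and 88 mm high. The 12 mm wide arm reaches 61 mm from here towards the dial axis; with the pawl in, its top is 84 mm above the table.
- cream_bottle_mid (a point): Bystander: cream squeeze bottle with a white nozzle cap, 58 mm across, 185 mm tall, standing on the table. Point on its axis, half-way up. Leave it where it is.
- green_bottle_mid (a point): Bystander: olive green squeeze bottle with a white nozzle cap, 58 mm across, 185 mm tall, standing on the table. Point on its axis, half-way up. Leave it where it is.
- orange_bottle_mid (a point): Bystander: orange squeeze bottle with a white nozzle cap, 58 mm across, 185 mm tall, standing on the table. Point on its axis, half-way up. Leave it where it is.
- shaker_mid (a point): Bystander: steel spice shaker with an aluminium cap, 62 mm across, 95 mm tall, beside the dial housing. Point on its axis, half-way up. Leave it where it is.
- spice_tin_mid (a point): Bystander: steel spice tin with an orange cap, 62 mm across, 95 mm tall. Point on its axis, half-way up. Leave it where it is.
- tomato_a_mid (a point): Bystander: red tomato half, 68 mm across, 33 mm high, cut side down on the white board. Point on its axis, half-way up. Leave it where it is.
- tomato_b_mid (a point): Bystander: red tomato half, 68 mm across, 33 mm high, cut side down on the white board. Point on its axis, half-way up. Leave it where it is.
- bowl_mid (a point): Bystander: steel bowl, 170 mm across, 65 mm high. Point on its axis, half-way up. Leave it where it is.

How it is judged (in metres and radians):
On the way, in this order (a step that is already met when the one before it is completed fails the run):
1. the pawl is thrown off while the dial is still open (value of joint pawl above 0.55 rad and value of joint dial above 1.3 rad), for 0.2 s.
2. with the pawl thrown off, the dial is turned back to its closed stop (value of joint pawl above 0.55 rad and value of joint dial below 0.1 rad), for 0.2 s.
3. the pawl is back in on the dial, still closed (value of joint pawl below 0.09 rad and value of joint dial below 0.15 rad), for 0.2 s.
At the end, for the whole second after the job is handed in: The dial rests in its third notch, reading between 1.06 and 1.28 rad, at rest, with the pawl's nose down in the notch (pawl below 0.09 rad), and every bystander is within 40 mm of where it stood (value of joint dial between 1.0581 and 1.2781 rad and value of joint pawl below 0.09 rad and velocity of joint dial between -0.05 and 0.05 rad/s and distance of each of cream_bottle_mid, green_bottle_mid, orange_bottle_mid, shaker_mid, spice_tin_mid, tomato_a_mid, tomato_b_mid, bowl_mid from where it was at the start of the episode below 0.04 m); the robot touches nothing.
It fails at once if a bystander is pushed over or moved more than 40 mm (distance of any of cream_bottle_mid, green_bottle_mid, orange_bottle_mid, shaker_mid, spice_tin_mid, tomato_a_mid, tomato_b_mid, bowl_mid from where it was at the start of the episode above 0.04 m).
It also fails if it takes over 72 s, if anything falls off the work surface, if the arm or the gripper's body presses on something with over 40 N, if the wrist force passes 120 N, or if a joint passes its speed limit or range.

## Robot

A 6-joint arm with a two-finger parallel gripper is mounted at the origin on the work surface. World frame = base frame: x ahead of the robot, y to its left, z up, the work surface at z = 0. Lengths are in mm, angles in degrees, forces in N, time in s.
With the tool pointing down it reaches from about 300 to 850 mm from the base axis. Payload 4.2 kg.
Tool frame: the origin (TCP) lies on the centre line of the jaws, within the pads' length; the fingertips stand 14 mm ahead of it and the grasp point (between the pads) lies 5 mm behind it; z points along the fingers, y is the direction in which the jaws open and shut (so a half turn about z gives the same grasp; the last joint's range is limited). The gripper opens to 91 mm and grips with 3 to 60 N. Pads are 32 mm wide; open, the fingers measure 118 mm over their backs; the gripper's body (76 mm by 178 mm) begins 60 mm behind the grasp point.
Start: joints at [-1.146, 18.312, 89.639, -0, 72.044, -1.146], TCP at [575.015, 0, 227.976] pointing down, gripper open.
Joint ranges: [-177.97, 177.97], [-48.28, 115.42], [12.27, 149.76], [-77.06, 257.06], [2.81, 150.46], [-146.56, 146.56]. Speed limits (degrees/s): [147.25, 147.25, 180, 180, 180, 180].

## Interface

Orientations are given as [roll, pitch, yaw] about the fixed x, y, z axes, in that order (R = Rz(yaw) Ry(pitch) Rx(roll)).
In Python, from workcell import env gives the robot as it stands.
- The arm moves only by the tool play_rows, never from a script. Its argument "increments" is a list of rows, each a list of 5 numbers: the shift along the world's x, y, z in mm, then the turn about the world's z in degrees, then the closure, from 0 (fully open) to 1 (shut). In form: [[x, y, z, yaw, fingers], ...]. A call has 1 to 20 rows; each row shifts and turns the commanded pose from where the row before left it; what a row does not reach is not made up. A row lasts 1/8 s, in which the tool goes at most 62.5 mm and 10.7 degrees, less where a joint would pass 70% of its speed; a pose out of reach is approached as far as the arm can. A call is refused whole if a number of a shift passes 62.5 or a number of a turn 10.7, either way. A call with a gripper value outside its range is refused whole. The fingers move at their own pace and stop on an object; "newtons" is the grip in N (left out, the last holds). Time passes only in rows, so rows that do not move let the fingers close. It gives the time, the measured TCP pose, the force and the opening at its end, in the units of the state.
- env.state(): the state, without advancing time (a new reading comes with each control period).
- env.grab_frame(name): name is "scene" or "side" or "wrist"; returns the picture (400x640x3 uint8, red, green, blue); there is no depth.
- env.calibration(name): a dict with "fx", "fy", "cx", "cy" (pixels), "dist_coeffs" ([k1, k2, p1, p2, k3] as OpenCV has them; the pictures are not rectified), "R" (3x3) and "t" (3): a world point X has camera coordinates R X + t; the wrist camera has in their place "hand_eye" (4x4, takes a point from camera to tool coordinates, whose origin is the TCP and whose axes are the flange's). Camera axes: x right, y down, z forward; pixel columns grow to the right and rows downward; lengths in mm; the calibration is good to about 2 mm. A picture is of the moment at which its call begins: read the wrist's pose just before it. calibration takes no time and is no camera call.
- env.job_done(): hands the job in, once; it reports no verdict.
The state is a dict: "time_s": time; "qpos": joint angles; "qvel": joint speeds; "effort": joint torques, N m; "ee_pos": TCP position; "ee_rot": TCP orientation; "force": force on the tool from outside, world axes, zero at the start; "torque": the same for the moment, N m; "gripper_width": finger opening in mm.
Only numpy, scipy, OpenCV 4.12 (cv2) and the standard library are available. Lean on these libraries where they do the work, as an engineer would, in place of code of your own. Each camera call takes 0.05 s, during which the arm holds its last target.

## Working session

There is one attempt and no reset: what is moved stays moved. The work goes in short steps, Python scripts to look and compute and a tool call to move; the robot and the scene stay as the last step left them, time stands still between calls to the robot, and variables do not carry over. Pictures are saved under pics/ and viewed, and the job is handed in when it is done.

Besides the shell and the picture viewer there is one more tool, called after "Request:" as name(argument=value, ...) on one line, values as JSON. play_rows: Moves the arm, as the interface text tells. Its arguments: {"type":"object","properties":{"increments":{"type":"array"},"newtons":{"type":"number"}},"required":["increments"]}

```bash
mkdir -p pics; ls
python3 - <<'E'
from workcell import env
import cv2
print(env.state())
for n in ["scene","side","wrist"]:
    im=env.grab_frame(n); cv2.imwrite(f"pics/{n}0.png",im[:,:,::-1])
    print(n,env.calibration(n))
E
```

```text
pics
{'time_s': 0.0, 'qpos': array([-1.14597162e+00,  1.83509311e+01,  8.97069168e+01, -3.48004569e-04,
        7.20431096e+01, -1.14464475e+00]), 'qvel': array([-0.07848878, -0.00424737, -0.12511233,  0.08725424,  0.06636451,
       -0.03625409]), 'effort': array([-5.01459035e-04, -4.12465632e+01, -2.31973493e+01,  7.28826877e-02,
        4.58198413e-02, -1.41870069e-04]), 'ee_pos': array([5.74517247e+02, 8.00244722e-03, 2.27123913e+02]), 'ee_rot': array([-1.79899056e+02, -1.68598051e-03,  8.99987792e+01]), 'force': array([-0.87668318, -0.70731798,  0.24684132]), 'torque': array([-0.00207839, -0.0227199 ,  0.00964313]), 'gripper_width': 90.81004985548756}
scene {'fx': 399.9395860624261, 'fy': 399.9395860624261, 'cx': 319.1872712027823, 'cy': 202.77087692220738, 'dist_coeffs': array([-0.06991892,  0.        ,  0.        ,  0.        ,  0.        ]), 'R': array([[ 0.80644213,  0.59128983,  0.00523638],
       [ 0.42663435, -0.57569628, -0.69753632],
       [-0.40943157,  0.5647567 , -0.71653029]]), 't': array([-436.88966908, -186.65914292, 1543.86767367])}
side {'fx': 411.449396956768
[... 229 characters left out ...]
 [-0.26165454, -0.62503516, -0.73543725],
       [ 0.30909946,  0.66758409, -0.67733965]]), 't': array([-513.94390736,  202.45890543, 1360.66889948])}
wrist {'fx': 353.4549709440974, 'fy': 353.4549709440974, 'cx': 316.8013227360025, 'cy': 199.8694099634137, 'dist_coeffs': array([-0.07104122,  0.        ,  0.        ,  0.        ,  0.        ]), 'hand_eye': array([[-2.93998423e-05, -9.72192380e-01, -2.34183635e-01,
         6.55319234e+01],
       [ 9.99999753e-01,  1.35750793e-04, -6.89099052e-04,
        -5.07307734e-01],
       [ 7.01727462e-04, -2.34183598e-01,  9.72192136e-01,
        -1.56066150e+02],
       [ 0.00000000e+00,  0.00000000e+00,  0.00000000e+00,
         1.00000000e+00]])}
```

View pics/scene0.png

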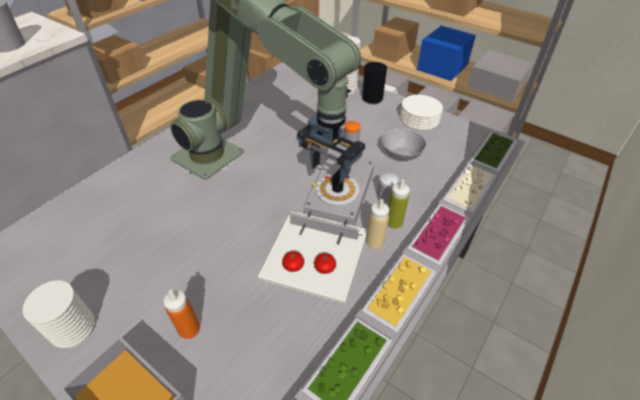

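View pics/side0.png

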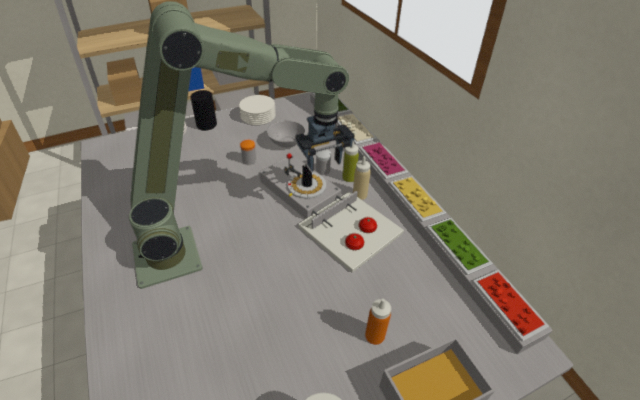

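View pics/wrist0.png

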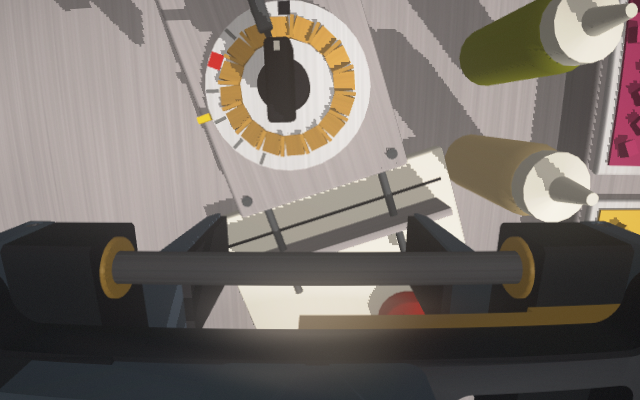

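```bash
cat > h.py <<'E'
from workcell import env
import numpy as np, cv2
from scipy.spatial.transform import Rotation as Rn
def cam(n,st=None):
    c=env.calibration(n); K=np.array([[c['fx'],0,c['cx']],[0,c['fy'],c['cy']],[0,0,1.]])
    if n=='wrist':
        st=st or env.state()
        T=np.eye(4);T[:3,:3]=Rn.from_euler('xyz',st['ee_rot'],degrees=True).as_matrix();T[:3,3]=st['ee_pos']
        M=np.linalg.inv(T@np.array(c['hand_eye'])); R,t=M[:3,:3],M[:3,3]
    else: R,t=np.array(c['R']),np.array(c['t'])
    return K,c['dist_coeffs'],R,t
def back(n,px,z,st=None):
    K,d,R,t=cam(n,st)
    u=cv2.undistortPoints(np.array(px,float).reshape(-1,1,2),K,d).reshape(-1,2)
    r=np.c_[u,np.ones(len(u))]@R; o=-R.T@t
    s=(np.broadcast_to(z,len(u))-o[2])/r[:,2]
    return o+r*s[:,None]
def proj(n,X,st=None):
    K,d,R,t=cam(n,st)
    return cv2.projectPoints(np.array(X,float).reshape(-1,3),cv2.Rodrigues(R)[0],t,K,d)[0].reshape(-1,2)
def crop(im,x0,y0,x1,y1,k,name):
    cv2.imwrite(name,cv2.resize(im[y0:y1,x0:x1],None,fx=k,fy=k,interpolation=cv2.INTER_CUBIC))
E
python3 - <<'E'
from h import *
crop(cv2.imread('pics/wrist0.png'),140,0,440,220,2.6,'pics/c1.png')
crop(cv2.imread('pics/scene0.png'),250,110,430,290,3.3,'pics/c2.png')
crop(cv2.imread('pics/side0.png'),220,90,420,270,3.3,'pics/c3.png')
E
```

```text
(no output)
```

View pics/c1.png

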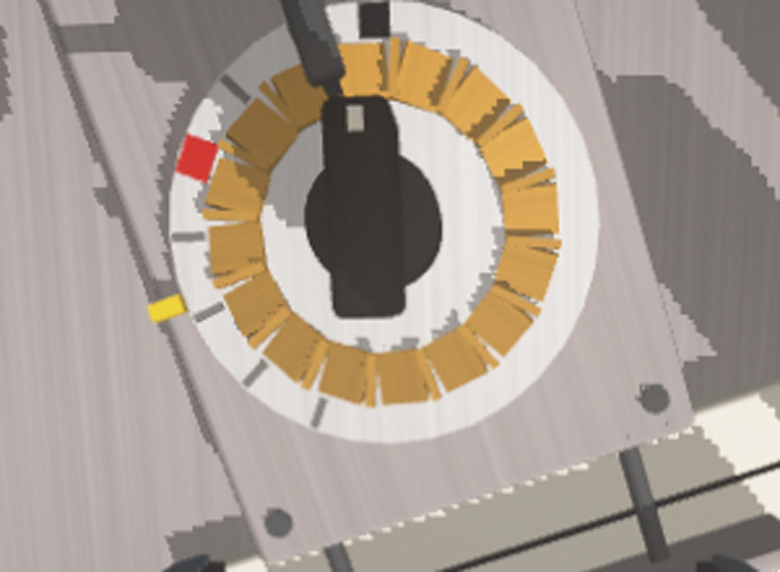

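View pics/c2.png

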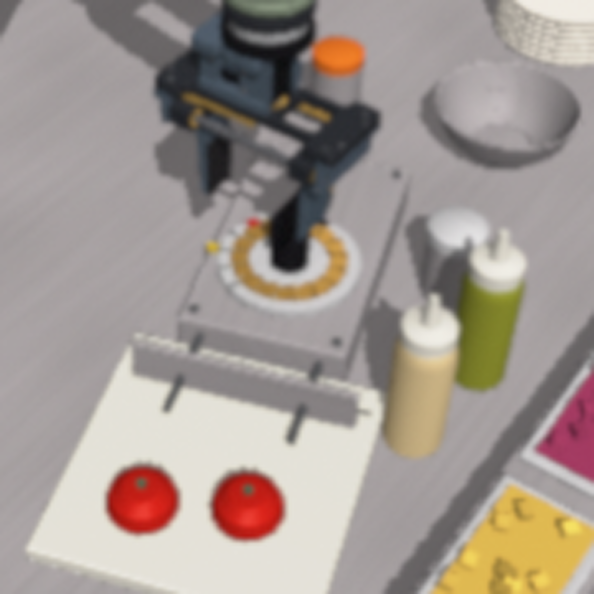

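View pics/c3.png

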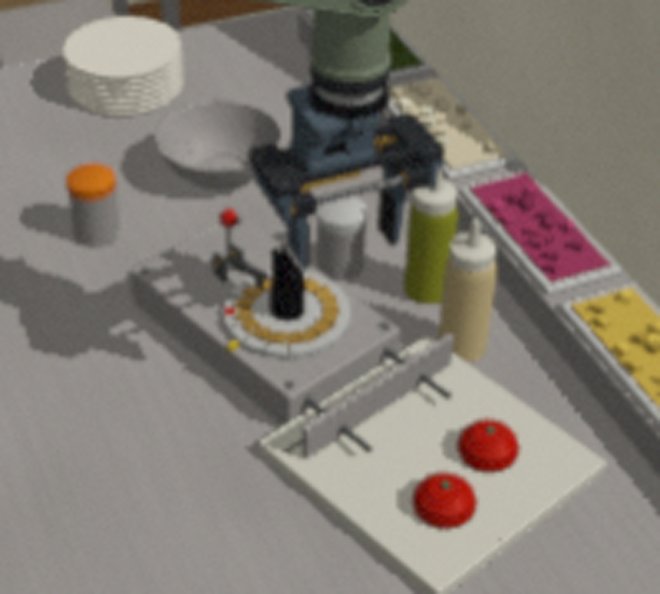

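Run:
```python
from h import *
st=env.state()
f=lambda x,y:(140+x/2.6,y/2.6)
P=back('wrist',[f(384,222),f(167,307),f(196,158),f(374,20),f(278,522),f(655,398),f(361,100),f(369,312)],[66,63,66,66,55,55,138,138],st)
print(P.round(1))
c=P[0];a=P[1]-c;print('yaw',np.degrees(np.arctan2(-a[1],-a[0])),np.hypot(*a[:2]))
s=P[5]-P[4];print('yaw screws',np.degrees(np.arctan2(s[1],s[0])),np.hypot(*s[:2]))
for i in(2,3):
  r=P[i]-c;print(np.degrees(np.arctan2(r[1],r[0])),np.hypot(*r[:2]))
g=P[6]-P[7];print('bar',np.degrees(np.arctan2(g[1],g[0])),np.hypot(*g[:2]),(P[6]+P[7])/2)
# bystanders rough from scene/side
q=lambda x,y:(250+x/3.3,110+y/3.3); w=lambda x,y:(220+x/3.3,90+y/3.3)
print('scene cream,green,shaker top,tin top,bowl top', back('scene',[q(430,330),q(499,262),q(458,228),q(338,55),q(507,100)],[150,150,92,95,65]).round())
print('side', back('side',[w(474,248),w(434,198),w(343,216),w(92,182),w(217,135)],[150,150,92,95,65]).round())
```

```text
[[548.6  90.8  66. ]
 [473.2  63.5  63. ]
 [486.7 111.8  66. ]
 [546.2 153.8  66. ]
 [506.7 -14.5  55. ]
 [643.5  31.2  55. ]
 [549.1 114.8 138. ]
 [550.1  62.3 138. ]]
yaw 19.883363378925953 80.21218901293358
yaw screws 18.46167818286151 144.31847929299514
161.2211183887785 65.34529732326546
92.11824472474588 63.136576598801994
bar 91.15387567550879 52.544591590585966 [549.60359036  88.5654957  138.        ]
scene cream,green,shaker top,tin top,bowl top [[748.  12. 150.]
 [755. 124. 150.]
 [677. 202.  92.]
 [422. 376.  95.]
 [604. 456.  65.]]
side [[742.  16. 150.]
 [743. 116. 150.]
 [665. 194.  92.]
 [405. 373.  95.]
 [598. 454.  65.]]
```

```bash
cat > fit.py <<'E'
from h import *
from scipy.optimize import least_squares
st=env.state()
f=lambda x,y:(140+x/2.6,y/2.6)
w=lambda x,y:(220+x/3.3,90+y/3.3)
q=lambda x,y:(250+x/3.3,110+y/3.3)
def W(p,L):
    c,s=np.cos(p[2]),np.sin(p[2]); return np.array([p[0]+c*L[0]-s*L[1],p[1]+s*L[0]+c*L[1],L[2]])
def mk(p,r,off,z):  # mark at pointer when dial=off
    a=np.pi-(p[3]-off); return W(p,[r*np.cos(a),r*np.sin(a),z])
def bar(p,x,z): a=-p[3]; return W(p,[x*np.cos(a),x*np.sin(a),z])
def res(p):
    R=[]
    PX=[f(167,307),f(196,158),f(374,20),f(361,98),f(369,317)]
    X=[W(p,[-74,0,63]),mk(p,66,3*.3927,66),mk(p,66,0,66),bar(p,-28,138),bar(p,28,138)]
    R+=list((proj('wrist',X,st)-PX).ravel()*2)
    # disc circle edge
    E=np.array([W(p,[72*np.cos(t),72*np.sin(t),66]) for t in np.linspace(0,2*np.pi,180)])
    e=proj('wrist',E,st)
    R+=list(2*np.array([e[:,0].min()-f(170,0)[0],e[:,0].max()-f(598,0)[0],e[:,1].max()-f(0,443)[1]]))
    R+=list((proj('side',[W(p,[0,95,138]),W(p,[-74,0,63]),W(p,[0,0,138])])-[w(229,217),w(235,345),w(287,250)]).ravel())
    R+=list((proj('scene',[W(p,[-74,0,63])])-[q(212,247)]).ravel())
    return np.array(R)
if __name__=='__main__':
    s=least_squares(res,[549,90,np.radians(19),1.92],loss='soft_l1')
    p=s.x;print(p,np.degrees(p[2]));print(res(p).round(1))
    for n,L in dict(ball=[0,95,138],off=[0,136,130],noseoff=[0,64,116],hinge=[0,105,80]).items(): print(n,W(p,L).round(1))
E
python3 fit.py
```

```text
[5.48585694e+02 8.82271056e+01 3.40048948e-01 1.87870578e+00] 19.48336953452711
[12.5 -0.3  0.3  0.7  0.5 -0.9 -4.3 -2.9 -1.8  2.3 -0.4  2.   0.7  0.9
  1.4  1.  -1.1  0.2  3.2  1.1 -0.9]
ball [516.9 177.8 138. ]
off [503.2 216.4 130. ]
noseoff [527.2 148.6 116. ]
hinge [513.6 187.2  80. ]
```

Request:
play_rows(increments=[[-7.7,24.1,0,3.25,1],[-7.7,24.1,0,3.25,1],[-7.7,24.1,0,3.25,1],[-7.7,24.1,0,3.25,1],[-7.7,24.1,0,3.25,1],[-7.7,24.1,0,3.25,1],[0,0,0,0,1],[0,0,0,0,1],[0,0,0,0,1]], newtons=20)

```text
time_s: 1.27
ee_pos: [529.1, 143.8, 227.9]
ee_rot: [-180.0, 0.0, 109.4]
force: [-0.4, 1.1, -0.6]
gripper_width: 3.8
```

Run:
```python
from h import *
st=env.state();print(st['ee_pos'],st['ee_rot'],st['gripper_width'])
w=env.grab_frame('wrist')[:,:,::-1];s=env.grab_frame('side')[:,:,::-1]
cv2.imwrite('pics/w1.png',w)
crop(s,250,90,400,210,5,'pics/s1.png')
from fit import W
p=[548.6,88.2,.34,1.88]
print(proj('wrist',[W(p,[0,95,138]),W(p,[0,0,138]),W(p,[-74,0,63])],st))
```

```text
[529.06878266 143.8082707  227.89251002] [-1.79998587e+02  1.73206858e-02  1.09427839e+02] 3.8293100385301315
[[317.46277301 158.60424172]
 [317.52432905 283.32725057]
 [241.16076504 247.38292899]]
```

View pics/w1.png

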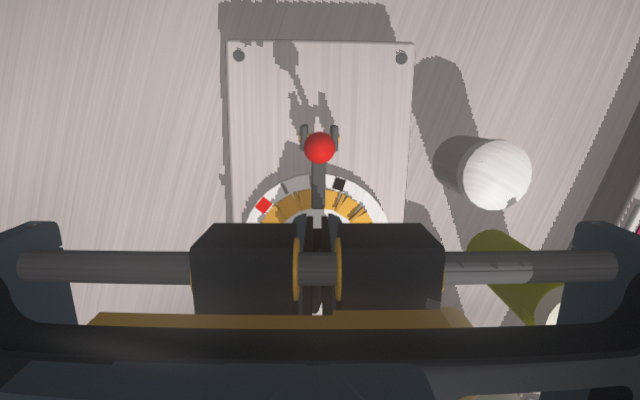

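View pics/s1.png

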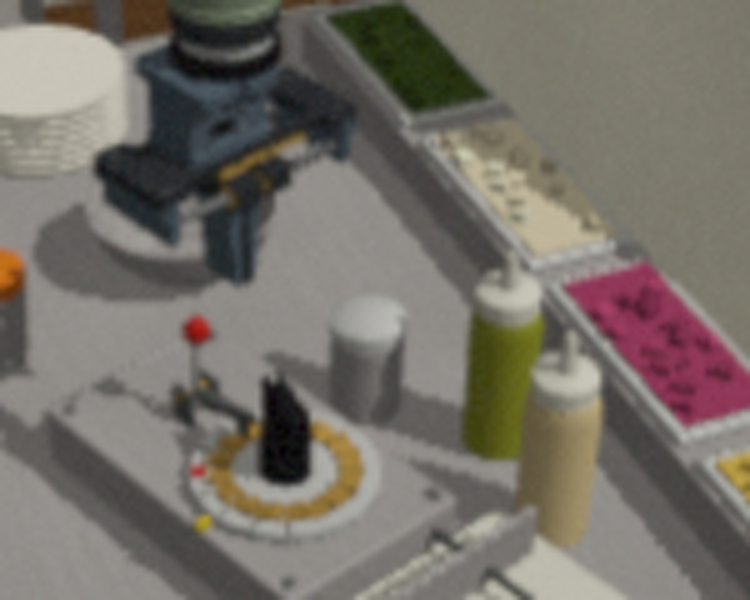

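```bash
cat > fit2.py <<'E'
from fit import *
import fit
st1=env.state()
def r2(p):
    st0=dict(ee_pos=np.array([574.52,0,227.12]),ee_rot=np.array([-179.9,0,90.]))
    fit.st=st0
    a=list(res(p)[2:])
    X=[mk(p,66,3*.3927,66),mk(p,66,0,66),W(p,[0,95,138])]
    a+=list((proj('wrist',X,st1)-[(263,205),(338.5,184),(319.8,148)]).ravel()*2)
    v=lambda x,y:(250+x/5,90+y/5)
    a+=list((proj('side',[W(p,[0,95,138]),mk(p,66,3*.3927,66),W(p,[-74,0,63])])-[v(198,330),v(197,471),v(205,522)]).ravel())
    return np.array(a)
s=least_squares(r2,[549,90,np.radians(19),1.92],loss='soft_l1')
p=s.x;print(p,np.degrees(p[2]));print(r2(p).round(1))
E
python3 fit2.py
```

```text
[5.48503204e+02 8.87847260e+01 3.24227418e-01 1.85929308e+00] 18.576862660013088
[ 0.2  0.4  0.1 -1.8 -4.6 -4.1 -1.5  1.3 -0.4  2.3  0.1  1.1  1.2  0.8
 -1.4  0.2  3.1  1.3 -1.2  0.2  0.8  1.2 -0.9 -0.1 19.9  0.9  0.9  0.2
  0.1  1.  -1.2]
```

Request:
play_rows(increments=[[0,0,-21,0,1],[0,0,-21,0,1],[0,0,-21,0,1],[0,0,-21,0,1],[-1.3,3.8,0,0,1],[-1.3,3.8,0,0,1],[-1.3,3.8,0,0,1],[-1.3,3.8,0,0,1],[-1.3,3.8,0,0,1],[-1.3,3.8,0,0,1],[-1.3,3.8,0,0,1],[-1.3,3.8,0,0,1],[-1.3,3.8,0,0,1],[-1.3,3.8,0,0,1],[-1.3,3.8,0,0,1],[0,0,0,0,1],[0,0,0,0,1]])

```text
time_s: 3.5
ee_pos: [514.5, 186.4, 143.9]
ee_rot: [-180.0, 0.0, 109.5]
force: [0.4, 0.4, 0.0]
gripper_width: 0.6
```

Run:
```python
from h import *
st=env.state();print(st['ee_pos'],st['force'])
w=env.grab_frame('wrist')[:,:,::-1];s=env.grab_frame('side')[:,:,::-1]
cv2.imwrite('pics/w2.png',w)
crop(s,250,90,400,210,5,'pics/s2.png')
```

```text
[514.50658733 186.35703604 143.94616011] [0.35671525 0.37644665 0.00562783]
```

View pics/w2.png

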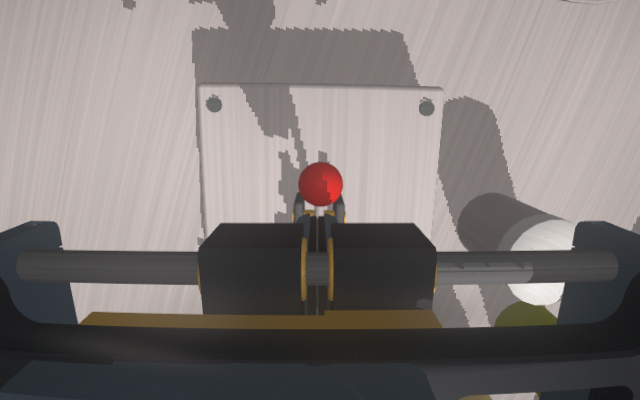

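View pics/s2.png

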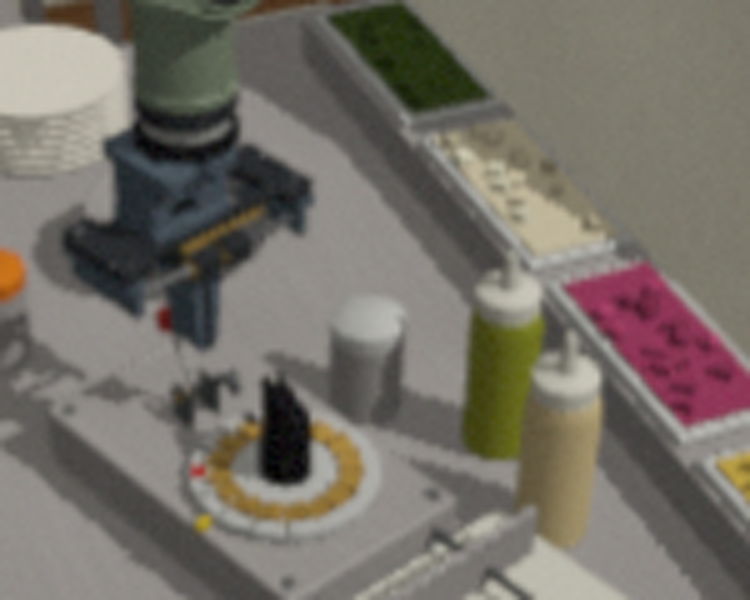

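Run:
```python
from h import *
b=back('wrist',[(320.5,185)],130)[0]-[548.5,88.8,0]
a=np.radians(19);print(b[0]*np.cos(a)+b[1]*np.sin(a),-b[0]*np.sin(a)+b[1]*np.cos(a))
b=back('side',[(250+165/5,90+320/5)],130)[0]-[548.5,88.8,0];print(b,-b[0]*np.sin(a)+b[1]*np.cos(a))
```

```text
0.6151624215797753 135.51701456314592
[-46.68833466 128.38378751 130.        ] 136.58949084150746
```

Request:
play_rows(increments=[[0,0,20,0,1],[0,0,20,0,0.4],[0,0,20,0,0.4],[6.9,-19.6,0,-3.4,0.4],[6.9,-19.6,0,-3.4,0.4],[6.9,-19.6,0,-3.4,0.4],[6.9,-19.6,0,-3.4,0.4],[6.9,-19.4,0,-3.4,0.4],[0,0,0,0,0.4],[0,0,-10,0,0.4],[0,0,-10,0,0.4],[0,0,0,0,0.4],[0,0,0,0,0.4]])

```text
time_s: 5.22
ee_pos: [549.0, 88.9, 183.9]
ee_rot: [-180.0, 0.0, 92.5]
force: [0.2, -0.2, 0.2]
gripper_width: 54.7
```

Run:
```python
from h import *
st=env.state();print(st['ee_pos'],st['force'],st['ee_rot'])
w=env.grab_frame('wrist')[:,:,::-1];s=env.grab_frame('side')[:,:,::-1]
cv2.imwrite('pics/w3.png',w)
crop(s,250,90,400,210,5,'pics/s3.png')
```

```text
[548.96790577  88.94278286 183.8759146 ] [ 0.18547375 -0.17311961  0.19179258] [-1.79996009e+02  3.19696808e-04  9.25360242e+01]
```

View pics/w3.png

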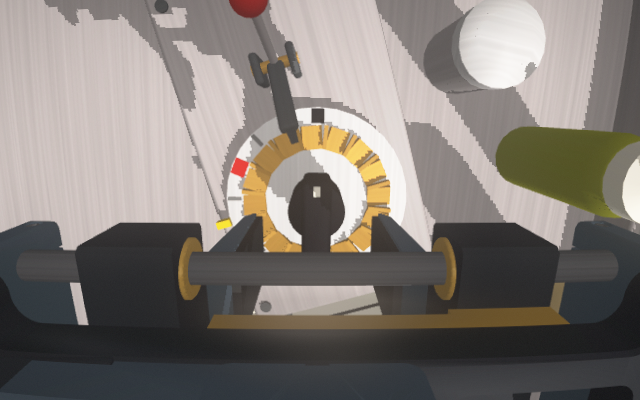

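View pics/s3.png

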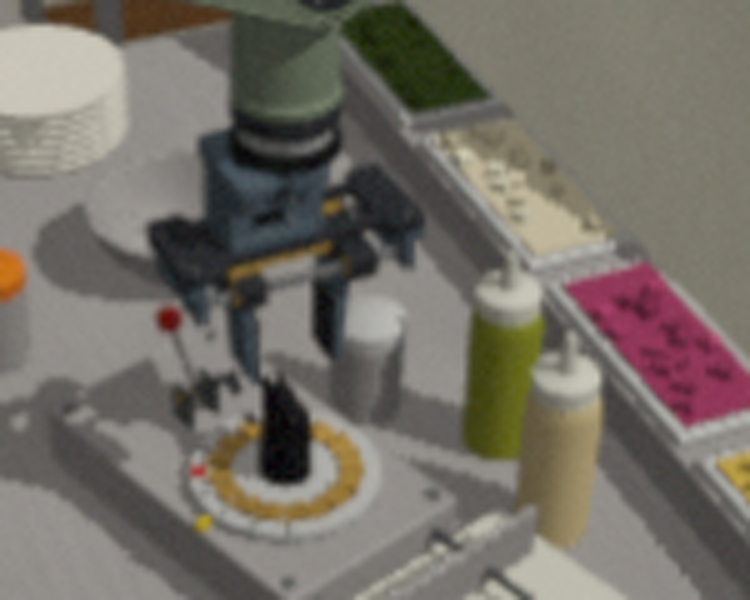

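Request:
play_rows(increments=[[0,0,-16,0,0.4],[0,0,-16,0,0.4],[0,0,-15,0,0.4],[0,0,-15,0,0.4],[0,0,0,0,0.6],[0,0,0,0,0.75],[0,0,0,0,1],[0,0,0,0,1],[0,0,0,0,1],[0,0,0,0,1]], newtons=15)

```text
time_s: 6.58
ee_pos: [548.5, 88.5, 122.4]
ee_rot: [-180.0, 0.0, 92.5]
force: [-3.8, -0.6, 6.5]
gripper_width: 18.0
```

Request:
play_rows(increments=[[0,0,0,5,1],[0,0,0,5,1],[0,0,0,5,1],[0,0,0,5,1],[0,0,0,5,1],[0,0,0,5,1],[0,0,0,5,1],[0,0,0,5,1],[0,0,0,5,1],[0,0,0,5,1],[0,0,0,5,1],[0,0,0,5,1],[0,0,0,5,1],[0,0,0,5,1],[0,0,0,5,1],[0,0,0,5,1],[0,0,0,5,1],[0,0,0,5,1],[0,0,0,5,1],[0,0,0,3,1]])

```text
time_s: 9.07
ee_pos: [548.7, 88.8, 122.4]
ee_rot: [180.0, -0.0, -169.4]
force: [-3.3, 0.9, 5.6]
gripper_width: 18.0
```

Request:
play_rows(increments=[[0,0,0,2,1],[0,0,0,2,1],[0,0,0,2,1],[0,0,0,1,1],[0,0,0,1,1],[0,0,0,0,1],[0,0,0,0,1]])

```text
time_s: 9.95
ee_pos: [548.7, 88.8, 122.5]
ee_rot: [180.0, -0.0, -161.5]
force: [-2.7, 1.2, 4.5]
gripper_width: 17.8
```

Run:
```python
from h import *
st=env.state();print(st['ee_pos'],st['force'],st['torque'],st['ee_rot'])
w=env.grab_frame('wrist')[:,:,::-1];s=env.grab_frame('side')[:,:,::-1]
cv2.imwrite('pics/w4.png',w)
crop(s,250,90,400,210,5,'pics/s4.png')
```

```text
[548.72953912  88.8433254  122.45313021] [-2.69701646  1.20956654  4.48134001] [0.15116868 0.53462517 0.04979971] [ 1.79970006e+02 -4.69349778e-03 -1.61493819e+02]
```

View pics/w4.png

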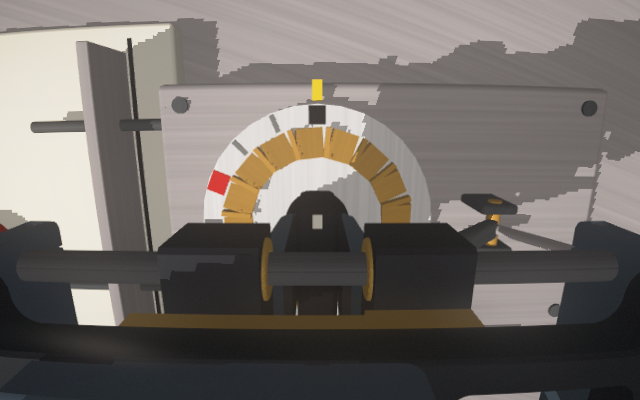

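View pics/s4.png

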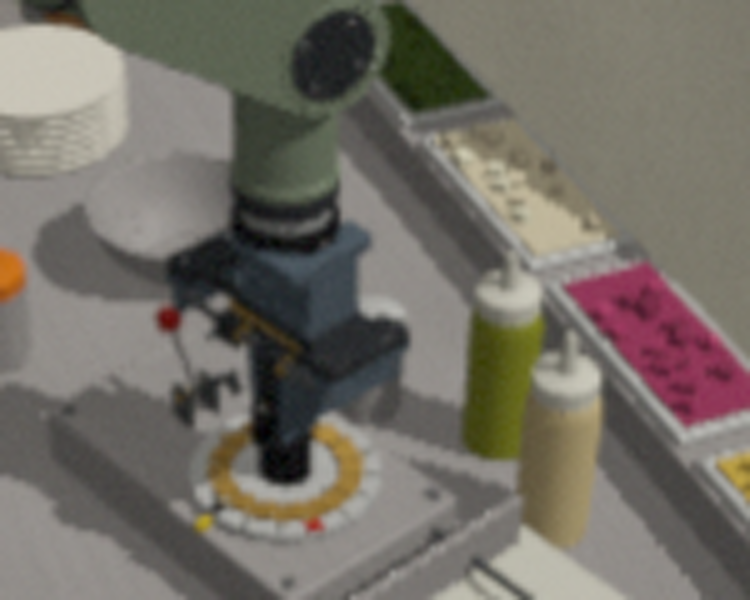

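Request:
play_rows(increments=[[0,0,0,1,1],[0,0,0,1,1],[0,0,0,0,1],[0,0,0,0,1]])

```text
time_s: 10.55
ee_pos: [548.9, 88.9, 122.4]
ee_rot: [179.9, 0.0, -159.6]
force: [-3.8, 0.6, 5.6]
gripper_width: 18.8
```

Run:
```python
from h import *
st=env.state();print(st['ee_pos'],st['force'],st['torque'],st['ee_rot'])
w=env.grab_frame('wrist')[:,:,::-1]
crop(w,200,70,440,240,3.2,'pics/w5.png')
```

```text
[548.90024651  88.9322949  122.39505591] [-3.78128853  0.56326277  5.6139721 ] [ 0.20388737  0.53235175 -0.55868177] [ 1.79933765e+02  1.91912202e-02 -1.59606930e+02]
```

View pics/w5.png

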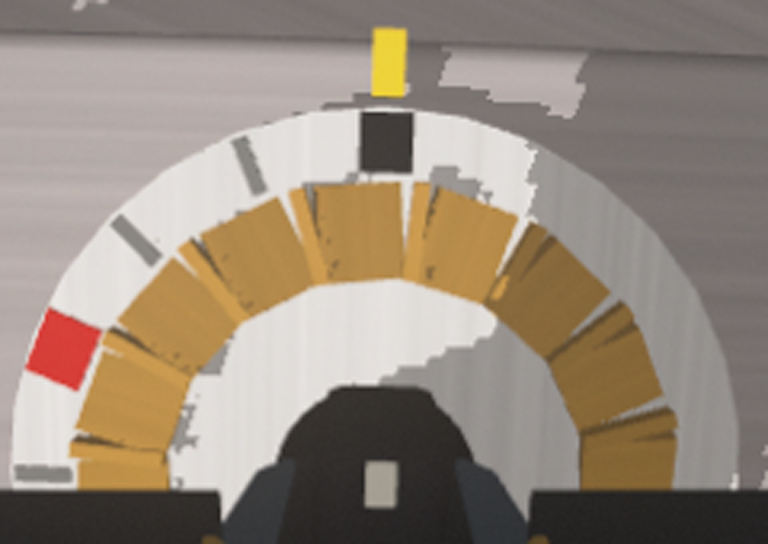

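Request:
play_rows(increments=[[0,0,0,-1,1],[0,0,0,-1,1],[0,0,0,0,0.5],[0,0,0,0,0.5],[0,0,0,0,0.5],[0,0,20,0,0.5],[0,0,20,0,0.5],[0,0,20,0,0.5],[0,0,22,0,0.5],[0,0,0,0,1],[0,0,0,0,1]])

```text
time_s: 11.98
ee_pos: [548.5, 88.5, 203.0]
ee_rot: [180.0, -0.1, -161.5]
force: [0.2, 0.5, 0.5]
gripper_width: 28.5
```

Request:
play_rows(increments=[[-6.95,20.4,0,0,1],[-6.95,20.4,0,0,1],[-6.95,20.4,0,0,1],[-6.95,20.4,0,0,1],[-6.95,20.4,0,0,1],[-6.95,20.4,0,0,1],[-6.95,20.4,0,0,1],[-6.95,20.4,0,0,1],[0,0,0,0,1],[0,0,0,0,1]])

```text
time_s: 13.22
ee_pos: [493.3, 251.1, 203.2]
ee_rot: [-180.0, -0.1, -161.5]
force: [0.4, -0.2, 0.2]
gripper_width: 0.2
```

Run:
```python
from h import *
st=env.state();print(st['ee_pos'],st['force'],st['torque'],st['ee_rot'],st['gripper_width'])
w=env.grab_frame('wrist')[:,:,::-1];s=env.grab_frame('side')[:,:,::-1]
cv2.imwrite('pics/w6.png',w)
crop(s,250,90,400,210,5,'pics/s6.png')
```

```text
[493.31819924 251.09452884 203.23163227] [ 0.38059601 -0.22674063  0.22927316] [ 0.10404998 -0.00895264  0.01960666] [-1.79961905e+02 -7.70138448e-02 -1.61497725e+02] 0.20149871201490502
```

View pics/s6.png

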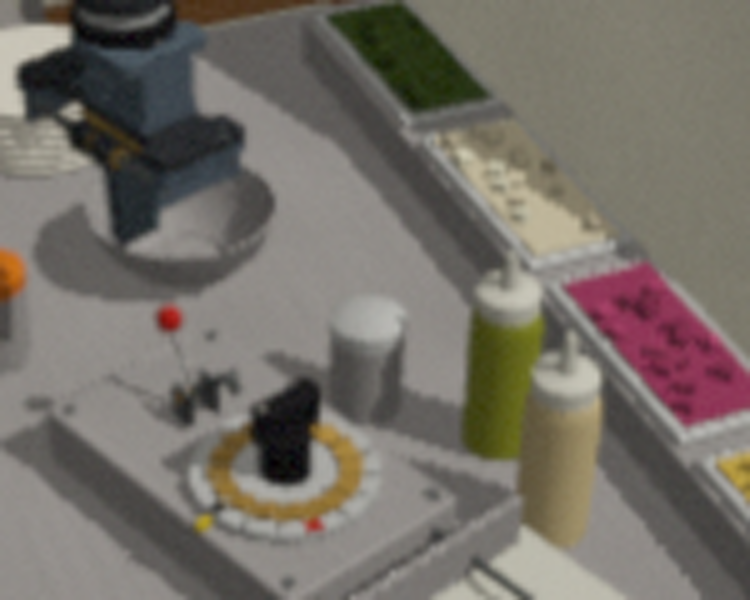

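View pics/w6.png

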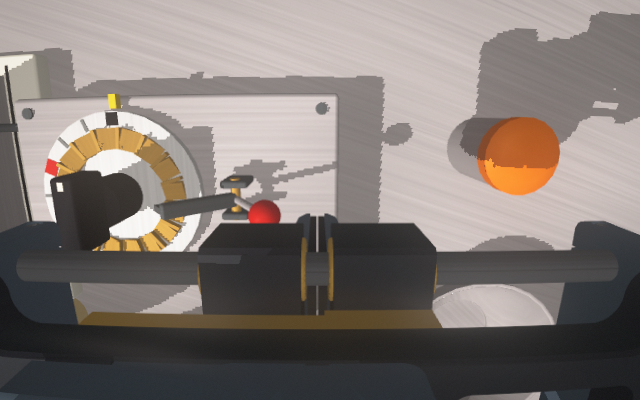

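Dial is at its stop (black mark at pointer), the ball thrown off at wrist (265,213). The fingers stand outside it, clear on descent. Descend and push in.

Request:
play_rows(increments=[[0,0,-18,0,1],[0,0,-18,0,1],[0,0,-18,0,1],[0,0,-18,0,1],[1.2,-3.55,0,0,1],[1.2,-3.55,0,0,1],[1.2,-3.55,0,0,1],[1.2,-3.55,0.5,0,1],[1.2,-3.55,1,0,1],[1.2,-3.55,1,0,1],[1.2,-3.55,1,0,1],[1.2,-3.55,1,0,1],[1.2,-3.55,1,0,1],[1.2,-3.55,1,0,1],[1.2,-3.55,0.5,0,1],[1.2,-3.55,0,0,1],[0,0,0,0,1],[0,0,0,0,1]])

```text
time_s: 15.58
ee_pos: [507.8, 209.2, 139.0]
ee_rot: [180.0, -0.0, -161.5]
force: [0.0, 1.0, 0.3]
gripper_width: 0.5
```

Run:
```python
from h import *
st=env.state();print(st['ee_pos'],st['force'],st['torque'],st['ee_rot'],st['gripper_width'])
w=env.grab_frame('wrist')[:,:,::-1];s=env.grab_frame('side')[:,:,::-1]
cv2.imwrite('pics/w7.png',w)
crop(s,250,90,400,210,5,'pics/s7.png')
```

```text
[507.78444897 209.22599935 138.95691127] [0.01923445 0.99697027 0.32769918] [ 0.14042583 -0.01290562 -0.03764998] [ 1.79991757e+02 -2.35293335e-03 -1.61499954e+02] 0.5152126785557125
```

View pics/s7.png

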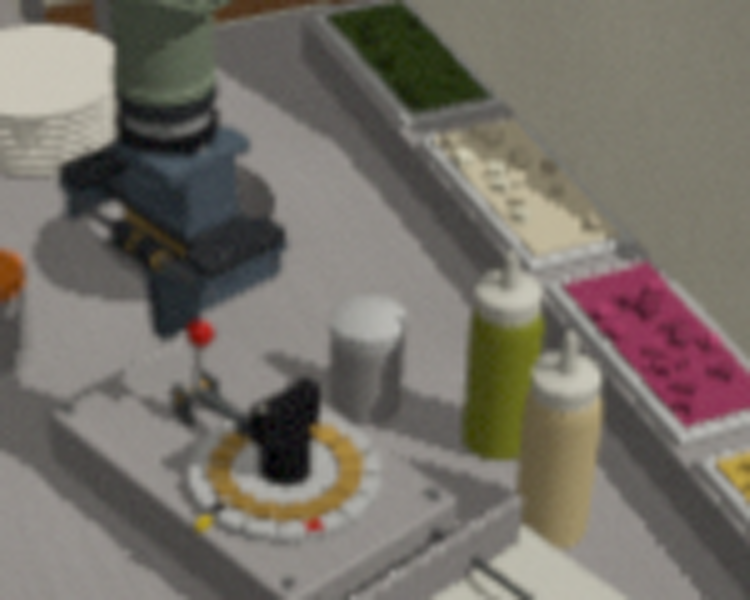

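View pics/w7.png

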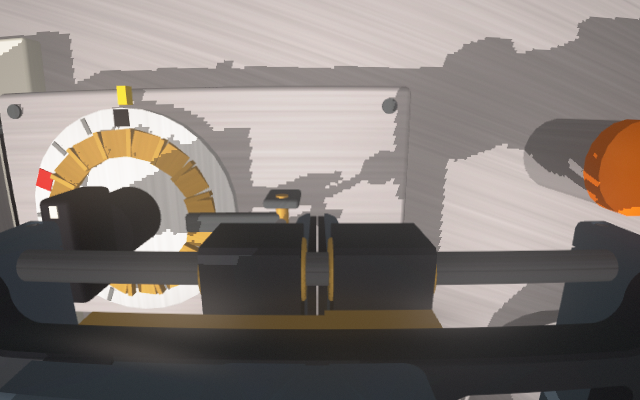

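Request:
play_rows(increments=[[-0.6,1.8,0,0,1],[0,0,21,0,1],[0,0,21,0,1],[0,0,21,0,0.5],[6.9,-20.4,0,0,0.5],[6.9,-20.4,0,0,0.5],[6.9,-20.4,0,0,0.5],[6.9,-20.4,0,0,0.5],[7,-20.4,0,0,0.5],[7,-20.3,0,0,0.5],[0,0,0,0,0.5],[0,0,-10,0,0.5],[0,0,0,0,0.5]])

```text
time_s: 17.3
ee_pos: [547.8, 89.4, 190.8]
ee_rot: [179.9, -0.1, -161.4]
force: [-0.3, -0.5, -0.1]
gripper_width: 45.6
```

Run:
```python
from h import *
st=env.state();print(st['ee_pos'],st['ee_rot'],st['gripper_width'])
w=env.grab_frame('wrist')[:,:,::-1];s=env.grab_frame('side')[:,:,::-1]
cv2.imwrite('pics/w8.png',w)
crop(s,250,90,400,210,5,'pics/s8.png')
```

```text
[547.75792859  89.40973188 190.76717604] [ 1.79949793e+02 -1.44242671e-01 -1.61448560e+02] 45.60174625819346
```

View pics/w8.png

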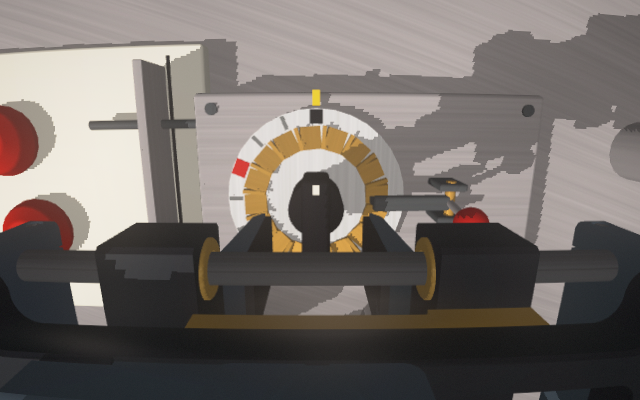

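View pics/s8.png

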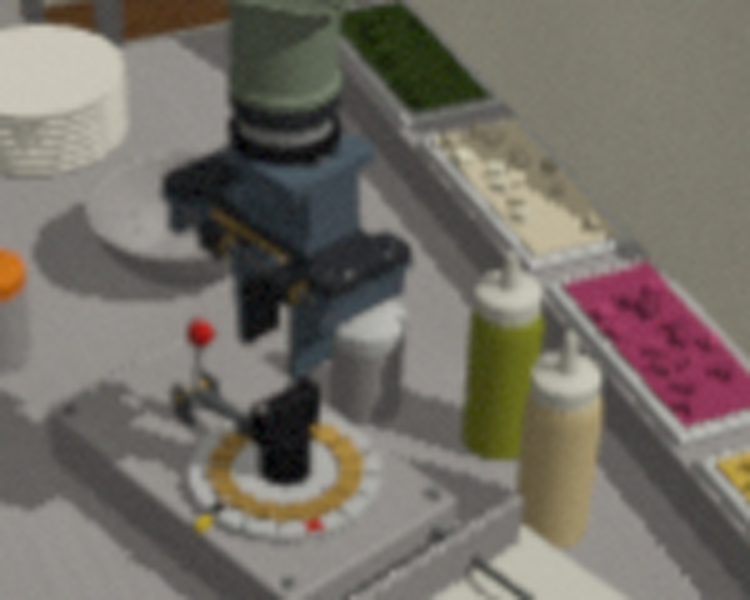

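Request:
play_rows(increments=[[0,0,-18,0,0.5],[0,0,-18,0,0.5],[0,0,-17,0,0.5],[0,0,-17,0,0.5],[0,0,0,0,0.6],[0,0,0,0,0.75],[0,0,0,0,1],[0,0,0,0,1],[0,0,0,0,1],[0,0,0,0,1]], newtons=15)

```text
time_s: 18.65
ee_pos: [549.3, 89.1, 122.8]
ee_rot: [180.0, 0.1, -161.5]
force: [0.6, 1.5, 6.3]
gripper_width: 17.7
```

Run:
```python
from h import *
st=env.state();print(st['ee_pos'],st['ee_rot'],st['gripper_width'])
w=env.grab_frame('wrist')[:,:,::-1]
crop(w,200,70,540,270,2.3,'pics/w9.png')
```

```text
[549.28536993  89.06789493 122.8110479 ] [ 1.79982757e+02  9.61559037e-02 -1.61506795e+02] 17.69618735142314
```

View pics/w9.png

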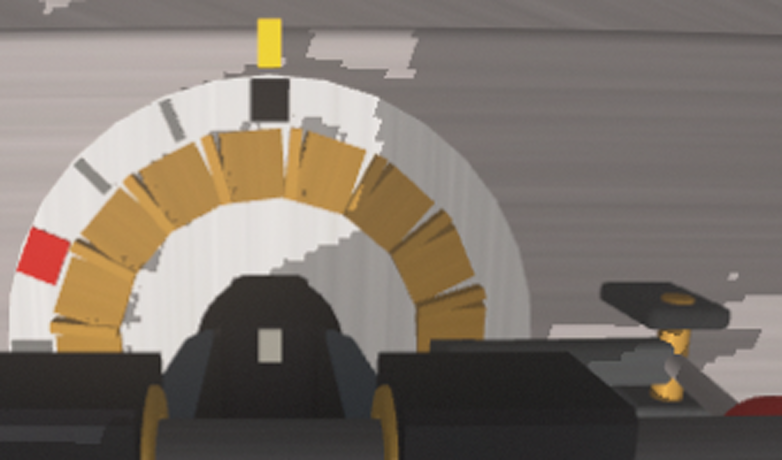

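Request:
play_rows(increments=[[0,0,0,-4,1],[0,0,0,-4,1],[0,0,0,-4,1],[0,0,0,-4,1],[0,0,0,-4,1],[0,0,0,-4,1],[0,0,0,-4,1],[0,0,0,-4,1],[0,0,0,-4,1],[0,0,0,-4,1],[0,0,0,-4,1],[0,0,0,-4,1],[0,0,0,-4,1],[0,0,0,-4,1],[0,0,0,-4,1],[0,0,0,-3,1],[0,0,0,-3,1],[0,0,0,-2,1],[0,0,0,0,1],[0,0,0,0,1]])

```text
time_s: 21.2
ee_pos: [549.0, 88.1, 122.8]
ee_rot: [180.0, 0.1, 130.5]
force: [-1.7, -0.9, 6.7]
gripper_width: 18.2
```

Run:
```python
from h import *
st=env.state();print(st['ee_pos'],st['ee_rot'],st['gripper_width'],st['torque'])
w=env.grab_frame('wrist')[:,:,::-1];s=env.grab_frame('side')[:,:,::-1]
cv2.imwrite('pics/w10.png',w)
crop(s,250,90,400,210,5,'pics/s10.png')
```

```text
[549.04482337  88.0965517  122.82897503] [1.79992566e+02 7.92590246e-02 1.30503267e+02] 18.21603894234452 [-0.19882554  0.22341214 -0.03744268]
```

View pics/w10.png

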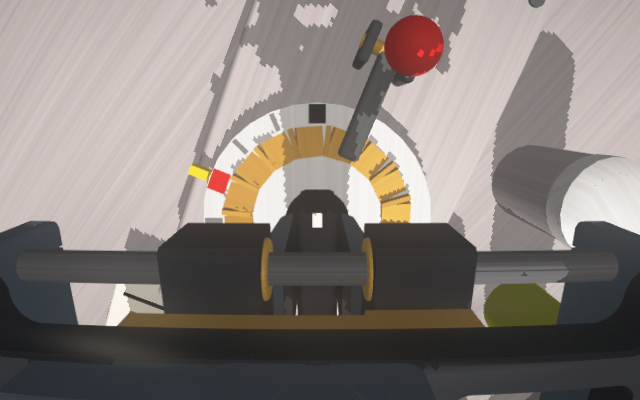

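View pics/s10.png

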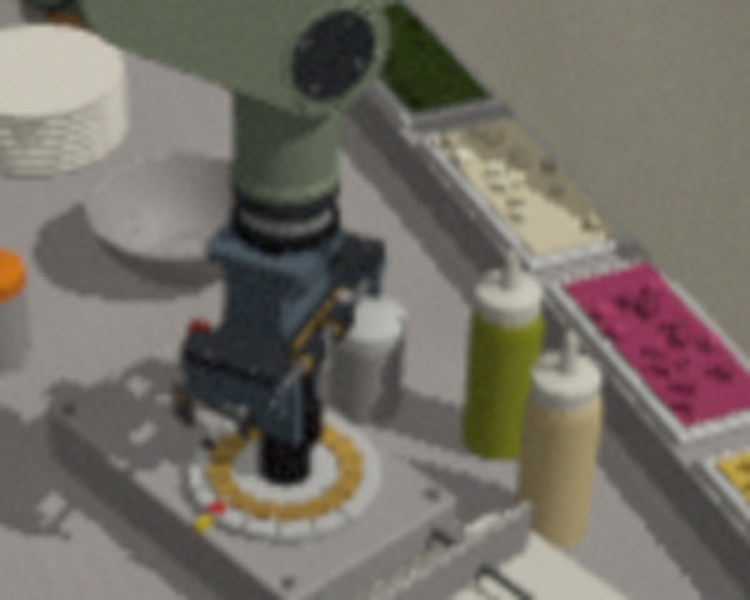

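Request:
play_rows(increments=[[0,0,0,-1.5,1],[0,0,0,0,1],[0,0,0,0,1],[0,0,0,0.7,1],[0,0,0,0.7,1],[0,0,0,0.7,1],[0,0,0,0.7,1],[0,0,0,0,1]])

```text
time_s: 22.3
ee_pos: [549.0, 88.1, 122.8]
ee_rot: [180.0, 0.1, 131.8]
force: [-0.8, -0.5, 6.6]
gripper_width: 17.8
```

```bash
python3 -c "
from h import *
st=env.state();print(st['ee_rot'],st['torque'],st['force'],st['gripper_width'])"
```

```text
[1.79995829e+02 8.07531333e-02 1.31828298e+02] [-0.17063542  0.18851842  0.06520566] [-0.821443   -0.49170467  6.6246014 ] 17.788804252662704
```

Request:
play_rows(increments=[[0,0,0,0.7,1],[0,0,0,0.5,1],[0,0,0,0,1]])

```text
time_s: 22.68
ee_pos: [549.1, 88.1, 122.8]
ee_rot: [180.0, 0.1, 133.0]
force: [-1.0, -1.2, 7.5]
gripper_width: 17.9
```

```bash
python3 -c "
from h import *
st=env.state();print(st['ee_rot'],st['torque'],st['force'],st['gripper_width'])"
```

```text
[1.79994642e+02 8.07444349e-02 1.33021318e+02] [-0.21525631  0.22619741  0.00570602] [-1.01401416 -1.18622423  7.46425863] 17.928945206953458
```

Request:
play_rows(increments=[[0,0,0,0.5,1],[0,0,0,0,1]])

```text
time_s: 22.92
ee_pos: [549.1, 88.2, 122.9]
ee_rot: [180.0, 0.1, 133.5]
force: [-0.6, -0.6, 6.7]
gripper_width: 18.1
```

```bash
python3 -c "
from h import *
st=env.state();print(st['ee_rot'],st['torque'],st['force'],st['gripper_width'])"
```

```text
[1.79981923e+02 7.87302000e-02 1.33480921e+02] [-0.17027359  0.1710169  -0.10918873] [-0.5877419  -0.58882829  6.70987798] 18.110553681911668
```

Request:
play_rows(increments=[[0,0,0,0.5,1],[0,0,0,0,1]])

```text
time_s: 23.18
ee_pos: [549.1, 88.2, 122.9]
ee_rot: [180.0, 0.1, 133.9]
force: [-0.4, -2.2, 6.3]
gripper_width: 17.8
```

Run:
```python
from h import *
st=env.state();print(st['ee_pos'],st['ee_rot'],st['gripper_width'],st['torque'])
w=env.grab_frame('wrist')[:,:,::-1]
cv2.imwrite('pics/w11.png',w)
```

```text
[549.12266148  88.15772797 122.85090457] [1.79975970e+02 7.03412408e-02 1.33930987e+02] 17.75669404353804 [-0.19186911  0.14467924 -0.38776155]
```

View pics/w11.png

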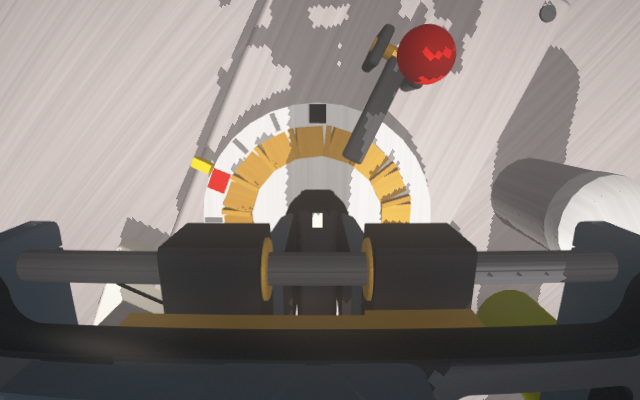

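Request:
play_rows(increments=[[0,0,0,-0.6,1],[0,0,0,0,0.9],[0,0,0,0,0.7],[0,0,0,0,0.5],[0,0,0,0,0.5],[0,0,0,0,0.5],[0,0,15,0,0.5],[0,0,20,0,0.5],[0,0,20,0,0.5],[0,0,25,0,0.5],[6,-25,0,0,0.5],[6,-25,10,0,0.5],[6,-25,10,0,0.5],[6,-25,10,0,0.5],[0,0,0,0,0.5],[0,0,0,0,0.5]])

```text
time_s: 25.22
ee_pos: [572.5, -10.8, 232.2]
ee_rot: [180.0, -0.0, 133.4]
force: [1.0, 1.0, -0.2]
gripper_width: 45.5
```

Run:
```python
from h import *
st=env.state();print(st['ee_pos'],st['ee_rot'],st['gripper_width'],st['force'])
w=env.grab_frame('wrist')[:,:,::-1];s=env.grab_frame('side')[:,:,::-1];c=env.grab_frame('scene')[:,:,::-1]
cv2.imwrite('pics/w12.png',w)
crop(s,220,90,420,270,3.3,'pics/s12.png')
crop(c,250,110,430,290,3.3,'pics/c12.png')
b=back('wrist',[(0,0)],66)
```

```text
[572.50251203 -10.76215398 232.18291346] [ 1.79975061e+02 -2.97328758e-02  1.33395424e+02] 45.54265682478607 [ 1.00902223  1.00656278 -0.16638887]
```

View pics/w12.png

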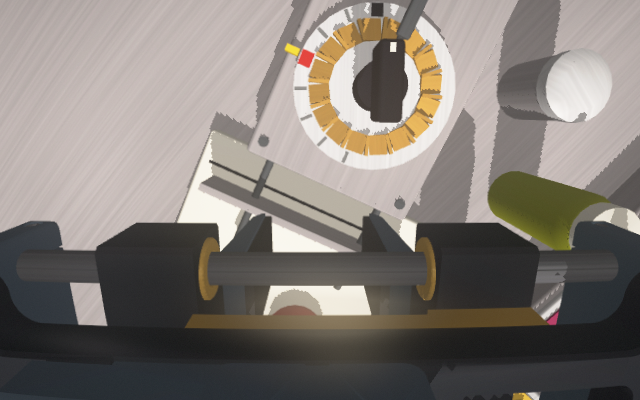

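View pics/s12.png

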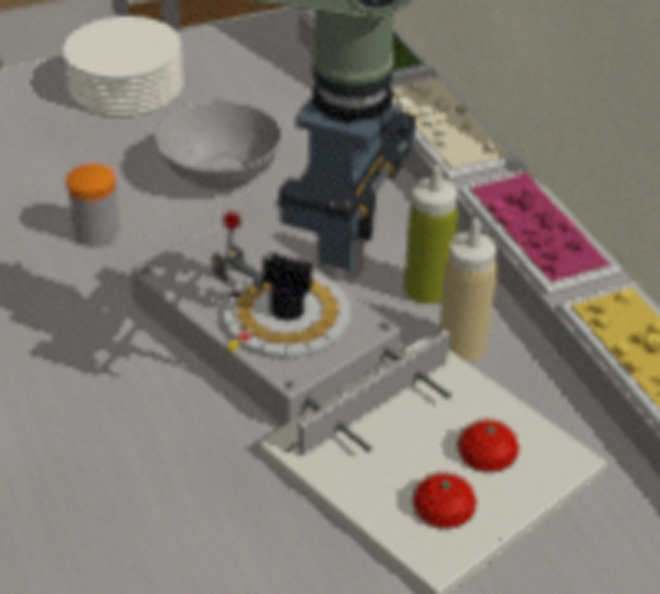

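View pics/c12.png

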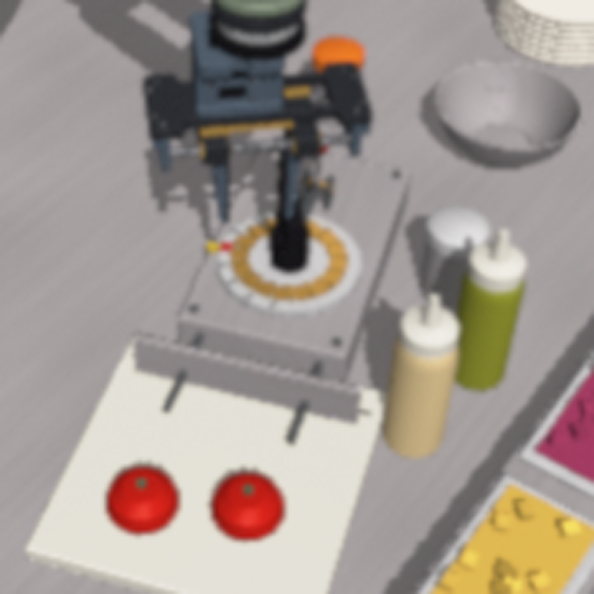

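Run:
```python
from h import *
st=env.state()
P=back('wrist',[(306,58.5),(377,10),(374.5,85),(298,51)],[66,66,66,63],st)
c=np.array([548.9,88.7])
for n,p in zip(['red','black','disc'],P):
  r=p[:2]-c;print(n,p,np.hypot(*r),np.degrees(np.arctan2(r[1],r[0])))
a=P[3][:2]-c;print('ptr',np.degrees(np.arctan2(a[1],a[0])),np.hypot(*a))
```

```text
red [486.64610619  65.65541694  66.        ] 66.38222731335206 -159.68691144731864
black [503.01991424 136.09509173  66.        ] 65.96420991378861 134.06946501909633
disc [545.27910124  90.85968358  66.        ] 4.216057521735779 149.18605387130867
ptr -162.29180749345264 75.5536941665516
```

Request:
play_rows(increments=[[-6,25,0,-4,0.5],[-6,25,0,-4,0.5],[-6,25,0,-4,0.5],[-6,25,0,-4,0.5],[0,15,0,-4,0.5],[0,0,0,-4,0.5],[0,0,0,0,0.5],[0,0,0,0,0.5]])

```text
time_s: 26.38
ee_pos: [548.6, 103.9, 231.9]
ee_rot: [-180.0, -0.0, 109.5]
force: [-0.1, -0.3, -0.1]
gripper_width: 45.4
```

Run:
```python
from h import *
st=env.state();print(st['ee_pos'],st['ee_rot'])
w=env.grab_frame('wrist')[:,:,::-1]
cv2.imwrite('pics/w13.png',w)
import fit
for y in(95,101): print(proj('wrist',[fit.W([548.9,88.7,np.radians(18.8)],[0,y,138])],st))
```

```text
[548.62119922 103.8731349  231.8502358 ] [-1.79985390e+02 -3.76904170e-03  1.09472049e+02]
[[312.35764149  92.92372085]]
[[312.44020149  83.83030156]]
```

View pics/w13.png

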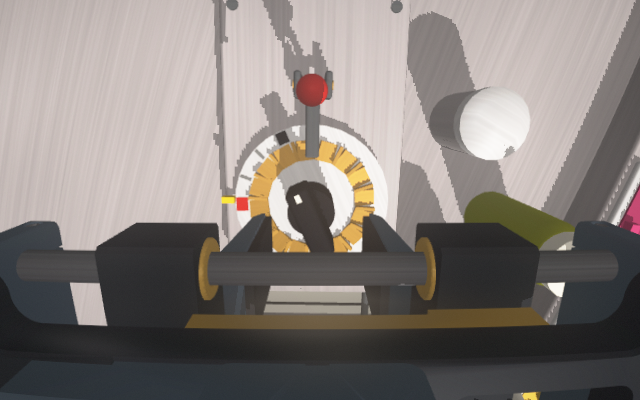

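```bash
python3 -c "
from workcell import env
print(env.job_done())"
```

```text
the job is handed in; nothing more can be done
None
```

I ran the whole sequence and handed the job in at about 26.5 s of the 72 s allowed. No verdict was reported.

**What I did:**
1. I tipped the pawl out; its ball measured about 136 mm in guide y, the thrown-off position.
2. I turned the dial anticlockwise to its closed stop. The black mark sat at the pointer and the wrist torque jumped to about 0.56 N m.
3. I tipped the pawl back in.
4. I turned the dial clockwise about 69.5°, past the third click.
5. I turned it gently back until the torque rose to about 0.39 N m against the pawl, then let go and moved the arm clear.

**Last checks:**
- **Dial:** the red mark lay about 1.5 to 2.6° short of the pointer, so the dial read about 1.14 rad, which is the third notch.
- **Pawl:** the ball was at about y = 97 mm, against 95 mm when fully in. I put the angle at about 0.06 rad, against the limit of 0.09, but the measurement is only good to about 2 mm. This is the least certain of the results.
- **Bystanders:** I compared the last scene and side pictures with the first ones by eye and saw nothing moved.
- **Robot:** it was touching nothing at hand-in.

One early reading disagreed with the rest: at the start the ball showed about 6 mm too far out. I took this to mean the pawl was riding up a tooth, which fits the dial starting at about 1.86 rad.

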